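Move the tablet cassette from the filling stand to the tablet counter

TASK

The orange tablet cassette is locked in the blue filling stand. Press the stand's red catch pad so that the cassette is pushed free, draw the cassette out along its slide, then slide it into the dovetail of the white tablet counter until it is fully home and the counter's sprung catch has clicked up behind it, and let go. How deep the counter's stop is set is not known, so feel for it and push gently: never force the cassette against either station (keep pushes under 20 N), and the vials, bottle and other things around are to be left where they are.

Things in the scene. Friction and masses are not known exactly. Their poses are not given: they have to be found in the camera images.
- cassette_center (a point): Centre of the tablet cassette, 25 mm above its underside; x along the slide, either end may lead. About 0.4 kg, 50 mm tall. Pale dovetail plate below: 80 long (x), 8 thick, 60 wide at bottom, 50 at top, bevelled ends. Orange box and white lid on it: 76 to 80 long, 44 wide (y), from 8 to 50 mm above the underside: grip across the 44 mm.
- stand: Blue filling stand, fixed. Origin on the table under the middle of the locked cassette; its slide runs along x, open towards -x, floor 28 mm above the table. With the catch up the cassette cannot be pulled out; when it is pressed a spring plunger (7 N) pushes the cassette 14 mm towards -x, where it stays, unlocked. Draw it 70 mm farther before lifting. A block 36 mm high lies beyond.
- stand_catch_pad (a point): Centre of the top of the stand's red catch pad, 30 x 30 mm, 26 mm above the table, 88 mm in front (-x) of the stand's origin, before the cassette; moves down with the catch. Press straight down: 1 to 2 N to start, 2 to 3 N at 6 mm; hard stop at 8 mm.
- stand_catch (a joint): The stand's catch (a steel tooth in the slide floor behind the cassette's end, carrying the red pad): 0 = up, locked; grows as it is pressed, 0.008 m at most; the cassette is free from about 0.0055 m.
- counter: Tablet counter, fixed: grey slide like the stand's and a white head 110 x 150 x 50 mm with dark green display beyond its closed end. Origin on the table; slide along x, cassettes go in towards +x. Catch, spring plunger and stop are clamped together at an unmeasured setting: a cassette fully home has its centre at x = -12 to +12 mm, y = 0, 53 mm above the table, x along x.
- counter_catch (a joint): The counter's catch, a ramped tooth 5.5 mm proud of the floor: 0 = up, grows pressed (m). The cassette pushes it down over the last 80 mm (0.003 to 0.006, 1 to 2 N of drag); the plunger resists the last 14 mm with 5 to 7 N; at home the catch clicks up to 0 behind the cassette; 2 mm beyond is a hard stop. Let go before the click, it is pushed back out.
- vial_a: Bystander, leave alone: small amber pill vial with white cap, 34 mm across, 62 mm tall, standing between the two stations on the robot's side. Origin at the centre of its underside.
- vial_b: Bystander, leave alone: larger amber pill vial, 40 mm across, 70 mm tall, standing far out between the stations. Origin at the centre of its underside.
- stock_bottle: Bystander, leave alone: white bottle with blue cap, 54 mm across, 100 mm tall, standing between the stations. Origin at the centre of its underside.
- card_pack: Bystander, leave alone: flat pack of blank cards 100 x 70 x 14 mm, lying to the robot's right, nearer than the stations. Origin at the centre of its underside.
- pill_spatula: Bystander, leave alone: small spatula lying near the robot, between it and the stations. Origin at the centre of its underside.
- glove_box: Bystander, leave alone: white glove carton 120 x 240 x 80 mm at the robot's left. Origin at the centre of its underside.
- stand_mouth (a point): Mouth of the stand's dovetail: floor centre at the rails' outer end, 50 mm before (-x) the origin, 28 mm above the table. The floor's front edge is ramped, 4 mm down over 18 mm. Overhanging rails 62 mm apart at the floor, 104 mm long, 40 mm above the table; the cassette has 1.1 mm play each side and 1.8 mm up. Splayed cheeks before it, 27 long, 67 widening to 91 mm apart, 33 mm high.
- counter_mouth (a point): Mouth of the counter's dovetail: floor centre at the rails' outer end, 50 mm before (-x) the origin, 28 mm above the table. The floor's front edge is ramped, 4 mm down over 18 mm. Overhanging rails 62 mm apart at the floor, 104 mm long, 40 mm above the table; the cassette has 1.1 mm play each side and 1.8 mm up. Splayed cheeks before it, 27 long, 67 widening to 91 mm apart, 33 mm high.
There are look-alikes about, which are no part of the job. Leave any black, brown or turquoise look-alike of the part that bears cassette_center alone.

How it is judged:
On the way, in this order (a step that is already met when the one before it is completed fails the run):
1. the stand's catch is pressed down (value of joint stand_catch above 0.0042 m), for 0.04 s.
2. the cassette is clear of the stand (horizontal distance between cassette_center and stand above 0.085 m), for 0.1 s.
At the end, for the whole second after the job is handed in: The cassette rests in the counter's dovetail, fully home (its centre within 17 mm of the counter's origin along the slide, within 4 mm across it, below 57 mm above the table, lined up within 0.08 rad), the counter's catch is up behind it (within 2.5 mm of fully up), and it is at rest and let go (x of cassette_center in the frame of counter between -0.017 and 0.017 m and y of cassette_center in the frame of counter between -0.004 and 0.004 m and z of cassette_center in the frame of counter below 0.057 m and angle between the x axis of cassette_center and the x axis of counter, either way round below 0.08 rad and value of joint counter_catch below 0.0025 m and linear speed of cassette below 0.01 m/s); the robot touches nothing.
It fails at once if the cassette is forced against the counter with more than 40 N (contact force between cassette and counter above 40 N).
It fails at once if the cassette is forced against the stand with more than 60 N (contact force between cassette and stand above 60 N).
It fails at once if a vial, the bottle, the card pack, the spatula or the glove box is moved more than 30 mm (distance of any of vial_a, vial_b, stock_bottle, card_pack, pill_spatula, glove_box from where it was at the start of the episode above 0.03 m).
It also fails if it takes over 59 s, if anything falls off the work surface, if the arm or the gripper's body presses on something with over 40 N, if the wrist force passes 120 N, or if a joint passes its speed limit or range.

ROBOT

A 6-joint arm with a two-finger parallel gripper is mounted at the origin on the work surface. World frame = base frame: x ahead of the robot, y to its left, z up, the work surface at z = 0. Lengths are in m, angles in rad, forces in N, time in s.
With the tool pointing down it reaches from about 0.35 to 0.975 m from the base axis. Payload 17.4 kg.
Tool frame: the origin (TCP) lies at the very end of the fingers, on their centre line; the grasp point (between the pads) lies 19 mm behind it; z points along the fingers, y is the direction in which the jaws open and shut (so a half turn about z gives the same grasp; the last joint's range is limited). The gripper opens to 85 mm and grips with 20 to 120 N. Pads are 22 mm wide; open, the fingers measure 114 mm over their backs; the gripper's body (76 mm by 85 mm) begins 54 mm behind the grasp point. The pads swing forward as they close: fully open they stand 13 mm farther back than shut.
Start: joints at [-1.285, 0.116, 1.442, -0, 1.584, -0.038], TCP at [0.215, -0.64, 0.231] pointing down, gripper open.
Joint ranges: [-2.83, 2.83], [-0.83, 2.19], [0.07, 2.5], [-1.14, 4.28], [0.01, 3], [-2.97, 2.97]. Speed limits (rad/s): [1.89, 1.89, 2.22, 3.14, 3.14, 3.14].

INTERFACE

Orientations are given as a 3x3 rotation matrix whose columns are the frame's x, y, z axes.
In Python, from bench import arm gives the robot as it stands. The module is installed in compiled form; this text tells all that it offers.
- The arm moves only by the tool step_arm, never from a script. Its argument "deltas" is a list of rows, each a list of 7 numbers: the turn, a rotation vector about the tool's x, y, z in degrees, then the shift along the tool's x, y, z in mm, then the closure, from 0 (fully open) to 1 (shut). In form: [[ax, ay, az, x, y, z, jaw], ...]. A call has 1 to 5 rows; each row shifts and turns the commanded pose from where the row before left it, along the tool's axes as they then stand; what a row does not reach is not made up. A row lasts 1/10 s, in which the tool goes at most 50 mm and 8.59 degrees, less where a joint would pass 70% of its speed; a pose out of reach is approached as far as the arm can. A call with a gripper value outside its range is refused whole. The fingers move at their own pace and stop on an object; the grip force is fixed at half the most. Time passes only in rows, so rows that do not move let the fingers close. It gives the time, the measured TCP pose, the force and the opening at its end, in the units of the state.
- arm.state(): the state, without advancing time (a new reading comes with each control period).
- arm.grab_frame(name): name is "scene" or "side" or "wrist"; returns (picture, depth): 384x512x3 uint8, red, green, blue; 384x512 float32, m along the optical axis (not along the pixel's ray), 0 where there is no reading.
- arm.camera_model(name): a dict with "fx", "fy", "cx", "cy" (pixels), "k1" (the pictures are not rectified: a ray, as slopes to the right and down, at radius r is drawn at 1 + k1 r^2 times it, then the intrinsics apply), "eye" and "attitude" of the camera in the world. Camera axes: x right, y up, looking along -z (the intrinsics and any distortion apply to the point x, -y, -z); pixel columns grow to the right and rows downward; lengths in m; the calibration is good to about 2 mm. A picture is of the moment at which its call begins: read the wrist's pose just before it. camera_model takes no time and is no camera call; for the wrist camera it gives the pose at the moment of the call.
- arm.finish_job(): hands the job in, once; it reports no verdict.
Trained networks look in the newest picture that a camera, given by its name, has taken for a name from the list of things; names that differ only in an ending like _2 or _b are one class to them, and where a whole thing is asked for, a point or a joint stands for the part that bears it (a point fixed in the world has none). Each returns a list of dicts, best first, with "p" (0 to 1); they miss things now and then, are a little off and sometimes report something else, mostly with a low value. They report only what shows in the picture. A call takes as long as a camera call. They do not tell look-alikes from the thing itself.
- arm.search_frame(camera, thing): "uv" ([column, row] in pixels, amid what is visible of it).
- arm.silhouettes(camera, thing): "pixels" (384x512 bool, what is visible of it) and "uv" ([column, row] in pixels, amid what is visible of it).
- arm.mark_of(camera, thing): "uv" ([column, row] in pixels: a listed point, or the origin of a listed thing).
The state is a dict: "time": time; "qpos": joint angles; "qvel": joint speeds; "joint_torque": joint torques, N m; "eef_pos": TCP position; "tcp_rot": TCP orientation; "force": force on the tool from outside, world axes, zero at the start; "ft_torque": the same for the moment, N m; "grip_width": opening from 0.0 (shut) to 1.0 (fully open).
Only numpy, scipy, OpenCV 4.12 (cv2) and the standard library are available. Lean on these libraries where they do the work, as an engineer would, in place of code of your own. Each camera call takes 0.05 s, during which the arm holds its last target.

## Working session

There is one attempt and no reset: what is moved stays moved. The work goes in short steps, Python scripts to look and compute and a tool call to move; the robot and the scene stay as the last step left them, time stands still between calls to the robot, and variables do not carry over. Pictures are saved under pics/ and viewed, and the job is handed in when it is done.

Besides the shell and the picture viewer there is one more tool, called after ">>>" as name([rows], argument=value, ...), one row to a line, values as JSON. step_arm: Moves the arm, as the interface text tells. Its arguments: {"type":"object","properties":{"deltas":{"type":"array","items":{"type":"array","items":{"type":"number"}}}},"required":["deltas"]}

```bash
mkdir -p pics
cat > h.py <<'E'
import numpy as np, cv2
from bench import arm
def grab(n,fn):
    p,d=arm.grab_frame(n); cv2.imwrite('pics/'+fn+'.png',p[:,:,::-1]); np.save('pics/'+fn+'.npy',d)
    m=arm.camera_model(n); np.save('pics/'+fn+'_m.npy',m,allow_pickle=True)
    return p,d,m
def ray(m,uv):
    x=(uv[0]-m['cx'])/m['fx']; y=(uv[1]-m['cy'])/m['fy']
    a,b=x,y
    for _ in range(20):
        s=1+m['k1']*(a*a+b*b); a,b=x/s,y/s
    return np.array(m['attitude'])@np.array([a,-b,-1.]), np.array(m['eye'])
def atz(m,uv,z):
    r,e=ray(m,uv); return e+r*(z-e[2])/r[2]
def atd(m,uv,d):
    r,e=ray(m,uv); return e+r*d
def proj(m,P):
    c=np.array(m['attitude']).T@(np.array(P)-np.array(m['eye'])); a,b=c[0]/-c[2],-c[1]/-c[2]
    s=1+m['k1']*(a*a+b*b); return np.array([a*s*m['fx']+m['cx'],b*s*m['fy']+m['cy']])
def cloud(m,d):
    v,u=np.mgrid[0:384,0:512]; x=(u-m['cx'])/m['fx'];y=(v-m['cy'])/m['fy'];a,b=x.copy(),y.copy()
    for _ in range(20):
        s=1+m['k1']*(a*a+b*b);a,b=x/s,y/s
    return np.stack([a,-b,-np.ones_like(a)],-1)@np.array(m['attitude']).T*d[...,None]+np.array(m['eye'])
E
python3 - <<'E'
from h import *
np.set_printoptions(precision=4,suppress=True)
for n in ['scene','side','wrist']:
    p,d,m=grab(n,n+'0'); print(n,m)
print(arm.state())
for n in ['scene','side']:
    for t in ['cassette_center','stand_catch_pad','stand','counter','counter_mouth','stand_mouth']:
        print(n,t,[(r['uv'],r['p']) for r in arm.mark_of(n,t)][:4])
E
```

```text
scene {'fx': 388.9575142445727, 'fy': 388.9575142445727, 'cx': 254.40123944259642, 'cy': 195.32639750835648, 'k1': -0.02016259297035295, 'eye': array([1.1698, 0.4894, 1.0948]), 'attitude': array([[-0.5125, -0.6869,  0.5153],
       [ 0.8587, -0.4133,  0.3031],
       [ 0.0047,  0.5978,  0.8016]])}
side {'fx': 443.1448418009755, 'fy': 443.1448418009755, 'cx': 256.7759365595981, 'cy': 187.29162990875798, 'k1': -0.022519196209411188, 'eye': array([0.2679, 1.0261, 0.9882]), 'attitude': array([[-0.9659,  0.1737, -0.1922],
       [-0.2588, -0.6792,  0.6868],
       [-0.0112,  0.7131,  0.701 ]])}
wrist {'fx': 287.3820620573914, 'fy': 287.3820620573914, 'cx': 255.30386038691282, 'cy': 186.60507872188762, 'k1': -0.030505405174294557, 'eye': array([ 0.2954, -0.6144,  0.3734]), 'attitude': array([[ 0.3188,  0.8965,  0.3077],
       [-0.9478,  0.3019,  0.1022],
       [-0.0013, -0.3242,  0.946 ]])}
{'time': 0.15, 'qpos': array([-1.2848,  0.1164,  1.4421, -0.    ,  1.584 , -0.0377]), 'qvel': array([ 0.0005, -0.0029, -0.0011,  0.0004, -0.0014, -0.0009]), 'joint_torque': array([  0.0011, -73.2508, 
[... 385 characters left out ...]
[106.8, 198.9], 0.87), ([161.2, 179.6], 0.78), ([212.6, 133.8], 0.6)]
scene stand_catch_pad [([181.8, 167.8], 0.53)]
scene stand [([163.4, 189.2], 0.83)]
scene counter [([268.6, 246.0], 0.71), ([193.5, 236.9], 0.18)]
scene counter_mouth [([276.9, 233.0], 0.87)]
scene stand_mouth [([172.7, 181.9], 0.63)]
side cassette_center [([292.3, 114.1], 0.89), ([259.9, 122.5], 0.59), ([346.0, 142.1], 0.58), ([229.8, 102.0], 0.56)]
side stand_catch_pad [([282.1, 133.9], 0.64), ([269.8, 131.5], 0.15)]
side stand [([258.3, 133.7], 0.79)]
side counter [([218.1, 218.8], 0.78), ([288.7, 176.4], 0.52)]
side counter_mouth [([232.3, 217.9], 0.87), ([332.2, 123.4], 0.17)]
side stand_mouth [([272.2, 130.2], 0.94)]
```

View pics/scene0.png

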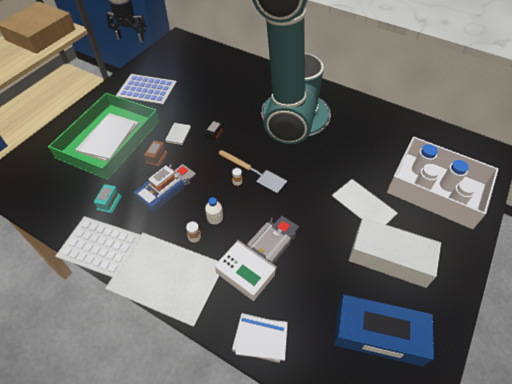

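View pics/side0.png

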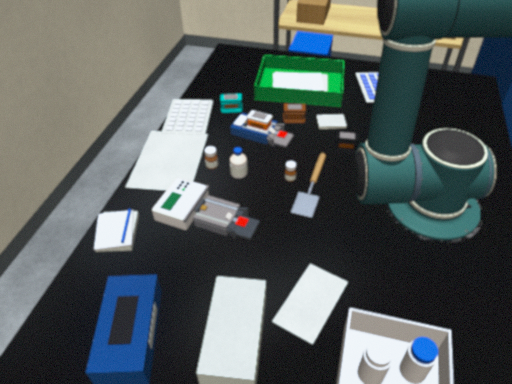

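View pics/wrist0.png

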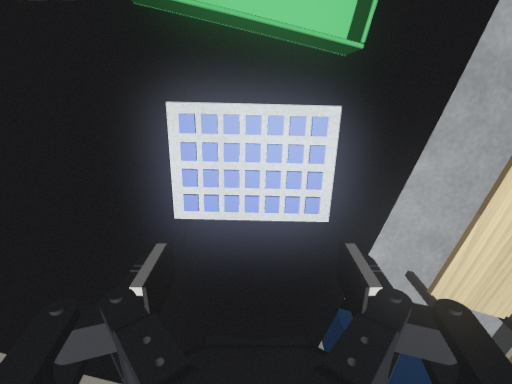

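```bash
cat > g.py <<'E'
from h import *
np.set_printoptions(precision=4,suppress=True)
E
python3 - <<'E'
from g import *
D={('scene','st'):[163.4,189.2],('scene','co'):[268.6,246],('side','st'):[258.3,133.7],('side','co'):[218.1,218.8]}
M={n:np.load(f'pics/{n}0_m.npy',allow_pickle=True).item() for n in ['scene','side']}
for (n,t),uv in D.items(): print(n,t,atz(M[n],uv,0))
for n,t,uv,z in [('scene','cmouth',[276.9,233],.028),('side','cmouth',[232.3,217.9],.028),('scene','smouth',[172.7,181.9],.028),('side','smouth',[272.2,130.2],.028),('scene','pad',[181.8,167.8],.026),('side','pad',[282.1,133.9],.026),('scene','cas',[161.2,179.6],.053),('side','cas',[259.9,122.5],.053)]: print(n,t,atz(M[n],uv,z))
for n in ['scene','side']:
  m=M[n];c=cloud(m,np.load(f'pics/{n}0.npy'));p=cv2.imread(f'pics/{n}0.png')
  hsv=cv2.cvtColor(p,cv2.COLOR_BGR2HSV)
  o=(hsv[...,0]>5)&(hsv[...,0]<18)&(hsv[...,1]>170)&(hsv[...,2]>120)
  nn,l,s,ce=cv2.connectedComponentsWithStats(o.astype('uint8'))
  for i in range(1,nn):
    if s[i,4]>25: print(n,'or',s[i],ce[i],np.median(c[l==i],0))
E
```

```text
scene st [ 0.6094 -0.2155  0.    ]
scene co [0.6164 0.2181 0.    ]
side st [ 0.6053 -0.2113  0.    ]
side co [0.6157 0.2154 0.    ]
scene cmouth [0.5758 0.2244 0.028 ]
side cmouth [0.5671 0.2249 0.028 ]
scene smouth [ 0.5814 -0.19    0.028 ]
side smouth [ 0.553  -0.2079  0.028 ]
scene pad [ 0.5115 -0.2035  0.026 ]
side pad [ 0.5147 -0.1982  0.026 ]
scene cas [ 0.6076 -0.2143  0.053 ]
side cas [ 0.5983 -0.2087  0.053 ]
side or [248 120  22   9  58] [258.2759 123.8103] [ 0.5964 -0.1915  0.0597]
```

The scene shows the stand (blue, orange-striped cassette with white lid) around (165,186), pad at (183,172). The counter is around (262,250), with its red pad at (285,226). There are look-alikes: brown (155,151), turquoise (107,199) and black (214,130). I'll move the wrist camera over the stand.

>>> step_arm([
  [0,0,6.5,0,0,-18,0],
  [0,0,6.5,0,0,-18,0],
  [0,0,6.5,0,0,-18,0],
  [0,0,6.5,0,0,-18,0],
  [0,0,0,20.4,-43,0,0],
])

```text
time: 1.25
eef_pos: [0.239, -0.6023, 0.3048]
tcp_rot: [[0.991, -0.137, -0.0], [-0.137, -0.991, -0.002], [0.0, 0.002, -1.0]]
force: [2.4, -0.3, -0.4]
grip_width: 1.002
```

>>> step_arm([
  [0,0,0,20.4,-43,0,0],
  [0,0,0,20.4,-43,0,0],
  [0,0,0,20.4,-43,0,0],
  [0,0,0,20.4,-43,0,0],
  [0,0,0,20.4,-43,0,0],
])

```text
time: 1.75
eef_pos: [0.3702, -0.3982, 0.3035]
tcp_rot: [[0.992, -0.13, 0.0], [-0.13, -0.992, -0.0], [0.0, 0.0, -1.0]]
force: [0.9, -0.2, -0.0]
grip_width: 1.003
```

>>> step_arm([
  [0,0,0,20.4,-43,0,0],
  [0,0,0,20.4,-43,0,0],
  [0,0,0,20.4,-43,0,0],
  [0,0,0,20.4,-43,0,0],
  [0,0,0,20.4,-43,0,0],
])

```text
time: 2.25
eef_pos: [0.4992, -0.1982, 0.3036]
tcp_rot: [[0.992, -0.13, 0.001], [-0.13, -0.992, -0.0], [0.001, 0.0, -1.0]]
force: [0.4, -0.6, 0.4]
grip_width: 0.999
```

>>> step_arm([
  [0,0,0,0,0,0,0],
  [0,0,0,0,0,0,0],
])

```text
time: 2.45
eef_pos: [0.4989, -0.1992, 0.3033]
tcp_rot: [[0.992, -0.127, -0.0], [-0.127, -0.992, -0.0], [-0.0, 0.0, -1.0]]
force: [-0.2, -0.8, 0.5]
grip_width: 1.002
```

Run:
```python
from g import *
p,d,m=grab('wrist','w1'); print(arm.state()['eef_pos'],arm.state()['tcp_rot'],arm.state()['time'])
for t,z in [('stand',0),('stand_mouth',.028),('stand_catch_pad',.026),('cassette_center',.053)]:
    print(t,[(r['uv'],r['p'],atz(m,r['uv'],z)) for r in arm.mark_of('wrist',t)][:3])
```

```text
[ 0.4985 -0.2     0.3033] [[ 0.9917 -0.1289 -0.0001]
 [-0.1289 -0.9917 -0.0002]
 [-0.0001  0.0002 -1.    ]] 2.5
stand [([107.1, 88.1], 0.53, array([0.6126, 0.0061, 0.    ]))]
stand_mouth [([253.7, 106.6], 0.67, array([ 0.5589, -0.2064,  0.028 ]))]
stand_catch_pad [([254.5, 137.1], 0.96, array([ 0.5159, -0.202 ,  0.026 ]))]
cassette_center [([347.7, 135.5], 0.97, array([ 0.5062, -0.3293,  0.053 ])), ([276.9, 264.4], 0.91, array([ 0.3144, -0.2119,  0.053 ])), ([256.9, 74.8], 0.63, array([ 0.599, -0.216,  0.053]))]
```

View pics/w1.png

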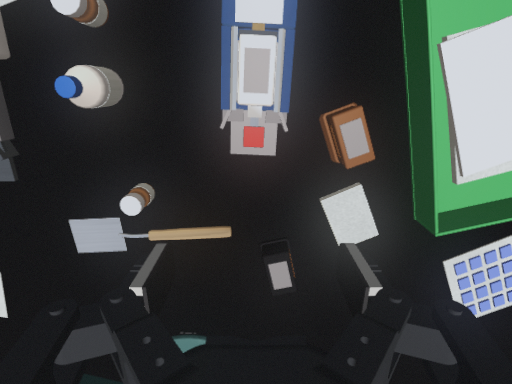

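>>> step_arm([
  [0,0,0,30,0,0,0],
  [0,0,0,30,0,0,0],
  [0,0,0,30,0,0,0],
  [0,0,0,0,0,0,0],
  [0,0,0,0,0,0,0],
])

```text
time: 3.2
eef_pos: [0.5877, -0.2124, 0.3027]
tcp_rot: [[0.991, -0.13, -0.001], [-0.13, -0.991, 0.0], [-0.001, -0.0, -1.0]]
force: [-0.6, -0.2, 0.3]
grip_width: 1.001
```

Run:
```python
from g import *
print(arm.state()['eef_pos'],arm.state()['tcp_rot'])
p,d,m=grab('wrist','w2')
for t,z in [('stand',0),('stand_mouth',.028),('stand_catch_pad',.026),('cassette_center',.053)]:
    print(t,[(r['uv'],r['p'],atz(m,r['uv'],z)) for r in arm.mark_of('wrist',t)][:3])
c=p[80:300,170:350]; cv2.imwrite('pics/w2c.png',cv2.resize(c[:,:,::-1],None,fx=2.7,fy=2.7,interpolation=cv2.INTER_CUBIC))
C=cloud(m,d);np.save('pics/C2.npy',C)
hsv=cv2.cvtColor(p,cv2.COLOR_RGB2HSV)
red=((hsv[...,0]<6)|(hsv[...,0]>174))&(hsv[...,1]>180)&(hsv[...,2]>120)
v,u=np.nonzero(red);print('red',u.mean(),v.mean(),atz(m,(u.mean(),v.mean()),.026),np.median(C[red],0),cv2.minAreaRect(np.stack([u,v],1).astype('f4')))
```

```text
[ 0.5877 -0.2124  0.3027] [[ 0.9915 -0.1305 -0.001 ]
 [-0.1305 -0.9915  0.0004]
 [-0.0011 -0.0002 -1.    ]]
stand [([257.3, 143.5], 0.63, array([ 0.5899, -0.2165,  0.    ]))]
stand_mouth [([255.6, 168.0], 0.86, array([ 0.5586, -0.2098,  0.028 ]))]
stand_catch_pad [([254.0, 197.1], 0.79, array([ 0.5117, -0.2011,  0.026 ]))]
cassette_center [([277.7, 310.0], 0.84, array([ 0.3121, -0.2156,  0.053 ])), ([341.7, 193.7], 0.82, array([ 0.5106, -0.3304,  0.053 ])), ([340.0, 13.1], 0.65, array([ 0.7448, -0.3371,  0.053 ]))]
red 1.8333333333333333 213.58333333333334 [0.5362 0.2128 0.026 ] [0.5359 0.2132 0.0256] ((1.3578004837036133, 213.69265747070312), (13.601133346557617, 2.5861310958862305), 73.3007583618164)
```

View pics/w2c.png

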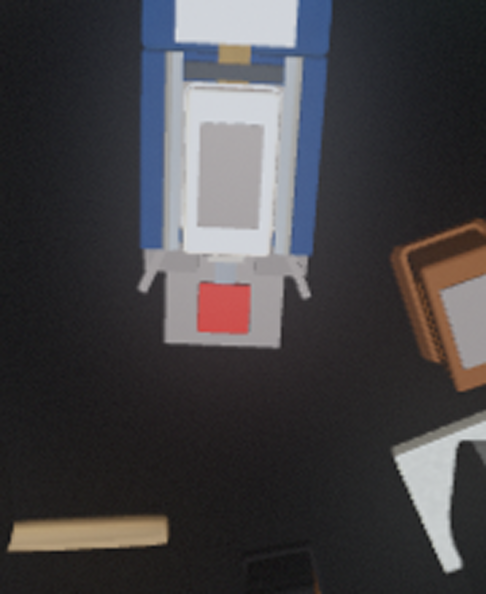

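```bash
cat > meas.py <<'E'
from g import *
import sys
def lid(C,ctr,z0=.068,z1=.09,r=.07):
    k=(C[...,2]>z0)&(C[...,2]<z1)&(np.hypot(C[...,0]-ctr[0],C[...,1]-ctr[1])<r)
    n,l,s,c=cv2.connectedComponentsWithStats(k.astype('uint8'))
    i=1+np.argmax(s[1:,4]); P=C[l==i]
    R=cv2.minAreaRect((P[:,:2]*1000).astype('f4')); return R,np.median(P[:,2]),P[:,:2].mean(0),len(P)
E
python3 - <<'E'
from meas import *
C=np.load('pics/C2.npy'); p=cv2.imread('pics/w2.png')
print('lid',lid(C,(.605,-.213)))
hsv=cv2.cvtColor(p,cv2.COLOR_BGR2HSV)
red=((hsv[...,0]<8)|(hsv[...,0]>172))&(hsv[...,1]>150)
red[:,:200]=0;red[:,300:]=0
P=C[red];print('red',cv2.minAreaRect((P[:,:2]*1000).astype('f4')),P.mean(0),len(P))
k=(C[...,2]>.034)&(C[...,2]<.046)&(np.hypot(C[...,0]-.605,C[...,1]+.213)<.075)
n,l,s,c=cv2.connectedComponentsWithStats(k.astype('uint8'))
for i in range(1,n):
  if s[i,4]>60:
    P=C[l==i];print(s[i],P.mean(0),cv2.minAreaRect((P[:,:2]*1000).astype('f4')), cv2.fitLine((P[:,:2]*1000).astype('f4'),cv2.DIST_L2,0,.01,.01).ravel())
E
```

```text
lid (((603.0443725585938, -214.546875), (43.940799713134766, 80.42322540283203), 80.19636535644531), np.float64(0.07891812098071005), array([ 0.6052, -0.2149]), 2081)
red ((587.2987060546875, -210.34751892089844), (26.276906967163086, 170.9528350830078), 81.01388549804688) [ 0.5172 -0.199   0.0278] 275
[ 222   83   70   92 3459] [ 0.6262 -0.2176  0.038 ] ((615.6507568359375, -216.74810791015625), (94.30531311035156, 126.79328918457031), 80.20350646972656) [   0.9907   -0.136   626.2382 -217.6348]
```

Stand measured: lid centre (0.603,-0.2145), size 80.4×43.9, top z 0.079, yaw −9.8°, and the pad lies where that predicts. Next I'll close the jaws, move above the pad and press.

>>> step_arm([
  [0,0,2.3,0,0,0,1],
  [0,0,0,-40,0,20,1],
  [0,0,0,-37,0,20,1],
  [0,0,0,0,0,45,1],
  [0,0,0,0,0,45,1],
])

```text
time: 3.95
eef_pos: [0.5112, -0.1987, 0.1736]
tcp_rot: [[0.985, -0.17, 0.004], [-0.17, -0.985, -0.002], [0.004, 0.001, -1.0]]
force: [0.4, -0.4, -0.9]
grip_width: 0.142
```

>>> step_arm([
  [0,0,0,0,0,45,1],
  [0,0,0,0,0,45,1],
  [0,0,0,0,0,30,1],
  [0,0,0,0,0,12,1],
  [0,0,0,0,0,0,1],
])

```text
time: 4.45
eef_pos: [0.5113, -0.1984, 0.0406]
tcp_rot: [[0.986, -0.169, -0.002], [-0.169, -0.986, 0.001], [-0.002, -0.0, -1.0]]
force: [0.3, -0.2, -0.0]
grip_width: 0.005
```

Run:
```python
from g import *
s=arm.state();print(s['eef_pos'],s['tcp_rot'][:,0],s['force'])
p,d,m=grab('wrist','w3')
p,d,m=grab('side','s3')
cv2.imwrite('pics/s3c.png',cv2.resize(p[60:220,180:380,::-1],None,fx=3.5,fy=3.5,interpolation=cv2.INTER_CUBIC))
```

```text
[ 0.5113 -0.1984  0.0406] [ 0.9856 -0.1694 -0.0016] [ 0.2819 -0.185  -0.0328]
```

View pics/w3.png

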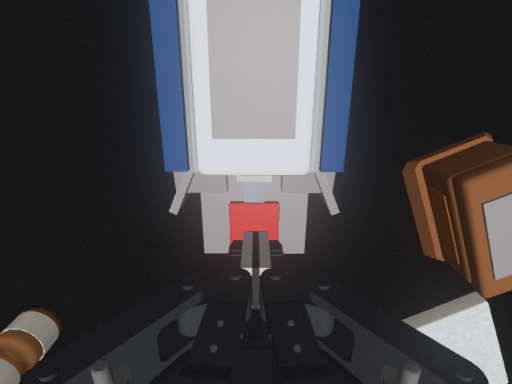

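View pics/s3c.png

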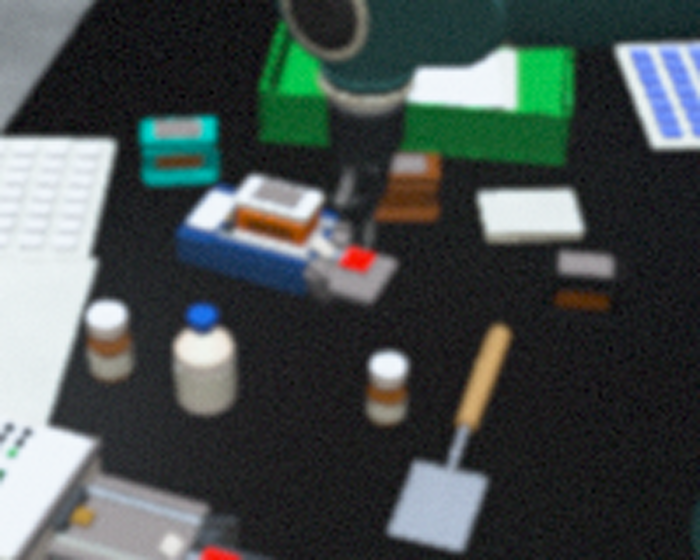

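The shut fingertips sit over the red pad (wrist picture ~(255,235)), with the cassette squared up. I'll press in small steps.

>>> step_arm([
  [0,0,0,0,0,9,1],
  [0,0,0,0,0,4,1],
  [0,0,0,0,0,3,1],
  [0,0,0,0,0,3,1],
])

```text
time: 4.95
eef_pos: [0.512, -0.1987, 0.0224]
tcp_rot: [[0.986, -0.169, 0.0], [-0.169, -0.986, -0.0], [0.0, 0.0, -1.0]]
force: [-0.8, 0.1, 2.5]
grip_width: 0.0
```

>>> step_arm([
  [0,0,0,0,0,2,1],
  [0,0,0,0,0,0,1],
])

```text
time: 5.15
eef_pos: [0.5119, -0.1986, 0.0201]
tcp_rot: [[0.986, -0.169, -0.0], [-0.169, -0.986, 0.0], [-0.0, -0.0, -1.0]]
force: [-0.6, -0.5, 1.3]
grip_width: 0.0
```

Run:
```python
from meas import *
s=arm.state();print(s['eef_pos'],s['force'])
p,d,m=grab('wrist','w4')
print(lid(cloud(m,d),(.59,-.213)))
```

```text
[ 0.5119 -0.1986  0.0201] [-0.6407 -0.5474  1.3178]
(((584.5608520507812, -211.13095092773438), (44.835853576660156, 68.42990112304688), 80.04180908203125), np.float64(0.0790749106024537), array([ 0.5886, -0.212 ]), 34007)
```

View pics/w4.png

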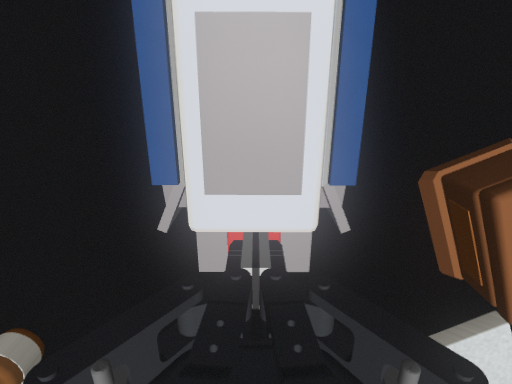

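The cassette has already moved about 12 mm. I'll hold a little deeper, then lift.

>>> step_arm([
  [0,0,0,0,0,1,1],
  [0,0,0,0,0,0,1],
  [0,0,0,0,0,0,1],
])

```text
time: 5.5
eef_pos: [0.512, -0.1987, 0.0194]
tcp_rot: [[0.986, -0.169, 0.0], [-0.169, -0.986, -0.0], [0.0, 0.0, -1.0]]
force: [0.5, 0.3, 1.8]
grip_width: -0.003
```

>>> step_arm([
  [0,0,0,-2,0,-10,1],
  [0,0,0,0,0,-30,1],
  [0,0,0,0,0,-45,1],
  [0,0,0,0,0,-45,1],
  [0,0,0,0,0,-45,0],
])

```text
time: 6.0
eef_pos: [0.5094, -0.1981, 0.1969]
tcp_rot: [[0.986, -0.169, 0.0], [-0.169, -0.986, -0.0], [0.0, 0.0, -1.0]]
force: [0.7, 0.5, 0.5]
grip_width: 0.156
```

>>> step_arm([
  [0,0,0,30,0,-45,0],
  [0,0,0,40,0,-45,0],
  [0,0,0,20,0,0,0],
  [0,0,0,0,0,0,0],
])

```text
time: 6.4
eef_pos: [0.5913, -0.2122, 0.2743]
tcp_rot: [[0.986, -0.169, 0.001], [-0.169, -0.986, -0.0], [0.001, 0.0, -1.0]]
force: [-0.7, -0.1, -0.2]
grip_width: 0.847
```

Run:
```python
from meas import *
s=arm.state();print(s['eef_pos'],s['tcp_rot'][:,0],s['force'],s['time'])
p,d,m=grab('wrist','w5')
print(lid(cloud(m,d),(.59,-.213)))
```

```text
[ 0.5913 -0.2122  0.2743] [ 0.9856 -0.1689  0.0011] [-0.6635 -0.1348 -0.1929] 6.4
(((587.9380493164062, -211.87057495117188), (43.92789840698242, 80.0016098022461), 80.0476303100586), np.float64(0.07758965040186214), array([ 0.5904, -0.2123]), 2324)
```

View pics/w5.png

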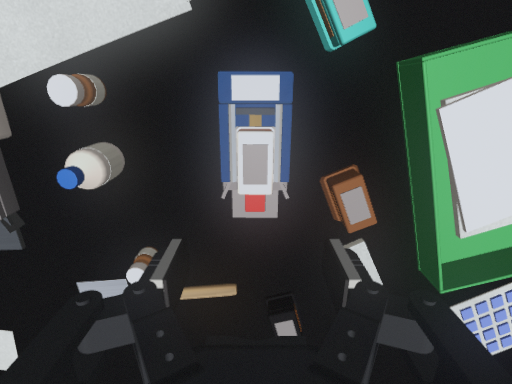

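The cassette popped out 15 mm and sits at (0.588,-0.212), yaw −9.9°. I'll look at the counter before grasping.

>>> step_arm([
  [0,0,0,-7.3,-43,-20,0],
  [0,0,0,-7.3,-43,0,0],
  [0,0,0,-7.3,-43,0,0],
  [0,0,0,-7.3,-43,0,0],
  [0,0,0,-7.3,-43,0,0],
])

```text
time: 6.95
eef_pos: [0.5888, 0.0076, 0.2934]
tcp_rot: [[0.986, -0.17, -0.0], [-0.17, -0.986, -0.0], [-0.0, 0.0, -1.0]]
force: [-0.2, 0.6, 0.7]
grip_width: 1.006
```

>>> step_arm([
  [0,0,0,-7.3,-43,0,0],
  [0,0,0,-7.3,-43,0,0],
  [0,0,0,-7.3,-43,0,0],
  [0,0,0,-7.3,-43,0,0],
  [0,0,0,-7.3,-43,0,0],
])

```text
time: 7.45
eef_pos: [0.5893, 0.2254, 0.2934]
tcp_rot: [[0.986, -0.169, -0.0], [-0.169, -0.986, -0.0], [-0.0, 0.0, -1.0]]
force: [0.6, -0.2, -0.1]
grip_width: 0.999
```

>>> step_arm([
  [0,0,0,0,0,0,0],
  [0,0,0,0,0,0,0],
])

```text
time: 7.65
eef_pos: [0.5897, 0.2244, 0.293]
tcp_rot: [[0.986, -0.168, -0.001], [-0.168, -0.986, -0.001], [-0.001, 0.001, -1.0]]
force: [0.0, 0.0, 0.2]
grip_width: 0.997
```

Run:
```python
from meas import *
s=arm.state();print(s['eef_pos'],s['tcp_rot'][:,0],s['time'])
p,d,m=grab('wrist','w6'); C=cloud(m,d); np.save('pics/C6.npy',C)
for t,z in [('counter',0),('counter_mouth',.028)]:
    print(t,[(r['uv'],r['p'],atz(m,r['uv'],z)) for r in arm.mark_of('wrist',t)][:3])
cv2.imwrite('pics/w6c.png',cv2.resize(p[40:280,150:370,::-1],None,fx=2.5,fy=2.5,interpolation=cv2.INTER_CUBIC))
hsv=cv2.cvtColor(p,cv2.COLOR_RGB2HSV)
red=((hsv[...,0]<8)|(hsv[...,0]>172))&(hsv[...,1]>180)&(hsv[...,2]>80)&(np.hypot(C[...,0]-.53,C[...,1]-.22)<.06)
P=C[red];print('red',cv2.minAreaRect((P[:,:2]*1000).astype('f4')),P.mean(0),len(P))
for a,b in [(.033,.047),(.043,.058)]:
  k=(C[...,2]>a)&(C[...,2]<b)&(np.hypot(C[...,0]-.63,C[...,1]-.22)<.2)
  n,l,st,c=cv2.connectedComponentsWithStats(k.astype('uint8'))
  for i in range(1,n):
    if st[i,4]>60:
      P=C[l==i];print(a,st[i],P.mean(0),cv2.minAreaRect((P[:,:2]*1000).astype('f4')))
```

```text
[0.5897 0.2244 0.293 ] [ 0.9858 -0.1678 -0.0007] 7.65
counter [([255.5, 125.9], 0.59, array([0.6209, 0.2171, 0.    ]))]
counter_mouth [([257.1, 165.7], 0.89, array([0.5672, 0.2239, 0.028 ]))]
red ((0.0, 0.0), (0.0, 0.0), 0.0) [nan nan nan] 0
0.033 [ 220   86   71   99 2749] [0.6271 0.2156 0.0379] ((609.7130126953125, 217.532958984375), (93.68374633789062, 134.88262939453125), 82.86957550048828)
0.033 [389  91  14  35 159] [0.6196 0.03   0.0401] ((617.488525390625, 28.33908462524414), (11.56257438659668, 44.96803665161133), 84.05135345458984)
0.043 [  189     0   126    86 10123] [0.7281 0.2032 0.0506] ((727.666259765625, 202.65994262695312), (150.3177947998047, 97.10143280029297), 82.0999984741211)
0.043 [236  86  39   8 232] [0.6725 0.2091 0.0442] ((672.5717163085938, 209.05441284179688), (49.529518127441406, 8.052040100097656), 82.67377471923828)
0.043 [391  91  15  37 195] [0.6198 0.0298 0.0504] ((616.5767822265625, 28.414180755615234), (13.160030364990234, 46.363548278808594), 86.06481170654297)<stdin>:9: RuntimeWarning: Mean of empty slice.
  ret = um.true_divide(
```

View pics/w6c.png

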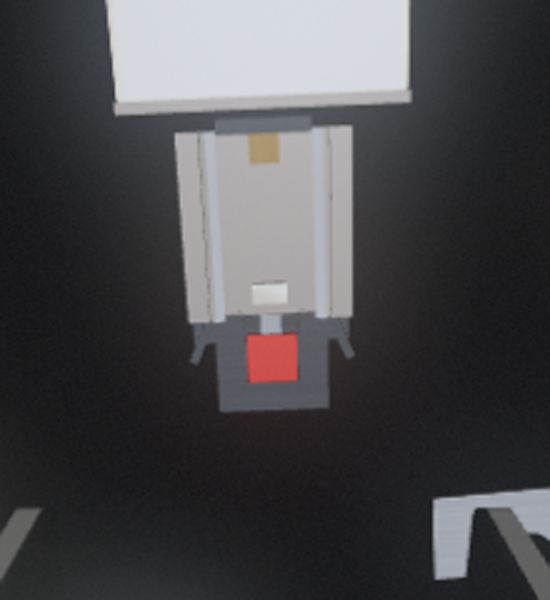

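```bash
cat > axis.py <<'E'
from meas import *
def axis(C,p,o,yaw,zb=(.030,.047),half=.06):
    # returns refined origin lateral offset & yaw using slice midpoints of the rail body
    c,s=np.cos(yaw),np.sin(yaw)
    X=(C[...,0]-o[0])*c+(C[...,1]-o[1])*s; Y=-(C[...,0]-o[0])*s+(C[...,1]-o[1])*c
    k=(C[...,2]>zb[0])&(C[...,2]<zb[1])&(abs(X)<.06)&(abs(Y)<half)
    xs=[];ms=[];ws=[]
    for x in np.arange(-.045,.046,.005):
        q=k&(abs(X-x)<.0025)
        if q.sum()<10: continue
        y=Y[q]; a,b=y.min(),y.max(); xs.append(x);ms.append((a+b)/2);ws.append(b-a)
    print('w',np.round(np.array(ws)*1e3,1)); print('mid',np.round(np.array(ms)*1e3,1))
    f=np.polyfit(xs,ms,1); print('fit yaw',np.degrees(yaw+f[0]),'lat',f[1]*1e3)
    r=p[...,2].astype(int)-np.maximum(p[...,1],p[...,0]); q=(r>60)&(abs(X+.09)<.03)&(abs(Y)<.03)
    if q.any(): print('red XY',X[q].min(),X[q].max(),Y[q].min(),Y[q].max(),X[q].mean(),Y[q].mean(),C[q][:,2].mean(),q.sum())
    return X,Y
E
python3 - <<'E'
from axis import *
p=cv2.imread('pics/w6.png');C=np.load('pics/C6.npy')
X,Y=axis(C,p,(.617,.217),np.radians(-7.5))
# head front face & closed end
k=(C[...,2]>.045)&(abs(Y)<.09)&(X>.04)&(X<.2); print('head X min',np.percentile(X[k&(abs(Y)>.03)],1), 'Y',Y[k].min(),Y[k].max())
# rail front edge
k=(C[...,2]>.034)&(C[...,2]<.045)&(abs(Y)<.06)&(abs(X)<.08);print('rail',np.percentile(X[k],[0.5,1,2,99]))
p=cv2.imread('pics/w5.png');m=np.load('pics/w5_m.npy',allow_pickle=True).item();C=cloud(m,np.load('pics/w5.npy'))
print('stand');axis(C,p,(.603,-.2145),np.radians(-9.9))
E
```

```text
w [92.9 92.6 92.2 91.9 93.  92.7 92.1 93.2 92.8 92.7 92.1 93.3 92.8 92.5
 93.4 93.2 92.9 92.6 93.3]
mid [-0.3 -0.5 -0.6 -0.8 -0.3 -0.4 -0.7 -0.2 -0.4 -0.5 -0.7 -0.1 -0.4 -0.5
 -0.1 -0.2 -0.5 -0.7 -0.2]
fit yaw -7.395700201148095 lat -0.42433577735302275
red XY -0.09917868810536334 -0.06260888773429649 -0.015375442883800567 0.014815245356754787 -0.07748186124867065 -0.0008051210432609496 0.025801658036174187 380
head X min 0.06447793520183366 Y -0.07479639493102343 0.07516399025430788
rail [-0.0502 -0.0496 -0.048   0.0596]
stand
w [92.7 93.8 93.4 93.1 92.6 92.5 91.8 94.1 94.  93.5 93.1 92.7 92.5 93.2
 93.9 94.  93.4 93.1 92.7]
mid [ 0.6 -0.1 -0.1 -0.2 -0.1 -0.1 -0.1  0.  -0.1  0.  -0.   0.1  0.1 -0.6
 -0.   0.   0.1  0.1  0.2]
fit yaw -9.89818274488784 lat -0.01035281074593498
red XY -0.10350433728508589 -0.07672185457837569 -0.013868768860562267 0.014675258153540822 -0.08988035083433507 0.0003933351325153509 0.01961934298081663 336
```

Counter axis: yaw −7.4°, origin ≈ (0.617, 0.2166), rail mouth at −50 mm, as it must be. Going back to grasp the cassette.

>>> step_arm([
  [0,0,0,7.3,43,0,0],
  [0,0,0,7.3,43,0,0],
  [0,0,0,7.3,43,0,0],
  [0,0,0,7.3,43,0,0],
  [0,0,0,7.2,43,0,0],
])

```text
time: 8.3
eef_pos: [0.5893, 0.0032, 0.2936]
tcp_rot: [[0.985, -0.171, 0.0], [-0.171, -0.985, -0.0], [0.001, 0.0, -1.0]]
force: [0.4, -0.4, -0.1]
grip_width: 0.998
```

>>> step_arm([
  [0,0,0,7.3,43,0,0],
  [0,0,0,7.3,43,0,0],
  [0,0,0,7.3,43,0,0],
  [0,0,0,7.3,43,10,0],
  [0,0,0,7.2,43,30,0],
])

```text
time: 8.8
eef_pos: [0.5891, -0.2129, 0.2575]
tcp_rot: [[0.985, -0.171, 0.004], [-0.171, -0.985, -0.002], [0.005, 0.001, -1.0]]
force: [1.2, -0.4, -1.2]
grip_width: 1.003
```

>>> step_arm([
  [0,0,0,0,0,40,0],
  [0,0,0,0,0,40,0],
  [0,0,0,0,0,0,0],
  [0,0,0,0,0,0,0],
])

```text
time: 9.2
eef_pos: [0.5892, -0.2102, 0.1761]
tcp_rot: [[0.985, -0.17, -0.0], [-0.17, -0.985, 0.0], [-0.0, -0.0, -1.0]]
force: [1.0, -0.0, 0.4]
grip_width: 0.999
```

Run:
```python
from meas import *
s=arm.state();print(s['eef_pos'],s['tcp_rot'][:,0],s['time'],s['force'])
p,d,m=grab('wrist','w7'); R=lid(cloud(m,d),(.588,-.212)); print(R)
```

```text
[ 0.5892 -0.2102  0.1761] [ 0.9854 -0.1703 -0.0001] 9.2 [ 1.0496 -0.0291  0.4342]
(((590.467041015625, -212.33096313476562), (44.14959716796875, 79.89432525634766), 80.09351348876953), np.float64(0.07990211521684043), array([ 0.5934, -0.2128]), 4197)
```

View pics/w7.png

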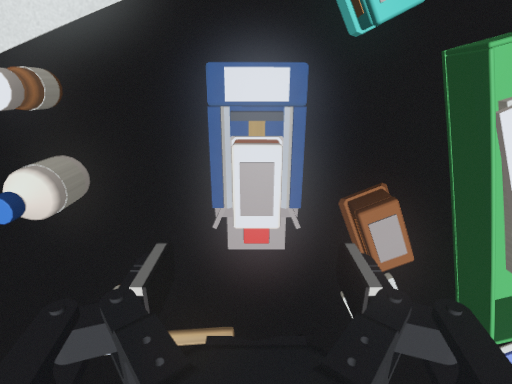

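>>> step_arm([
  [0,0,0,0,1.7,40,0],
  [0,0,0,0,0,40,0],
  [0,0,0,0,0,30,0],
  [0,0,0,0,0,18,0],
  [0,0,0,0,0,0,0],
])

```text
time: 9.75
eef_pos: [0.5892, -0.2111, 0.0466]
tcp_rot: [[0.986, -0.169, -0.001], [-0.169, -0.986, 0.0], [-0.001, -0.0, -1.0]]
force: [0.4, -0.2, 1.2]
grip_width: 0.999
```

>>> step_arm([
  [0,0,0,0,0,0,0.45],
  [0,0,0,0,0,0,0.6],
  [0,0,0,0,0,0,1],
  [0,0,0,0,0,0,1],
  [0,0,0,0,0,0,1],
])

```text
time: 10.25
eef_pos: [0.5901, -0.2116, 0.049]
tcp_rot: [[0.986, -0.169, 0.003], [-0.169, -0.986, -0.001], [0.003, 0.001, -1.0]]
force: [-1.5, 0.6, 6.7]
grip_width: 0.51
```

Run:
```python
from meas import *
s=arm.state();print(s['eef_pos'],s['tcp_rot'][:,0],s['time'],s['force'],s['ft_torque'],s['grip_width'])
p,d,m=grab('wrist','w8'); print(lid(cloud(m,d),(.588,-.212)))
```

```text
[ 0.5901 -0.2116  0.049 ] [ 0.9856 -0.1692  0.0027] 10.25 [-1.5042  0.626   6.7003] [0.0925 0.1838 0.0146] 0.5095326434749355
(((590.6111450195312, -212.48765563964844), (70.60755157470703, 78.01972961425781), 80.22763061523438), np.float64(0.07860249693674437), array([ 0.5974, -0.2138]), 15032)
```

View pics/w8.png

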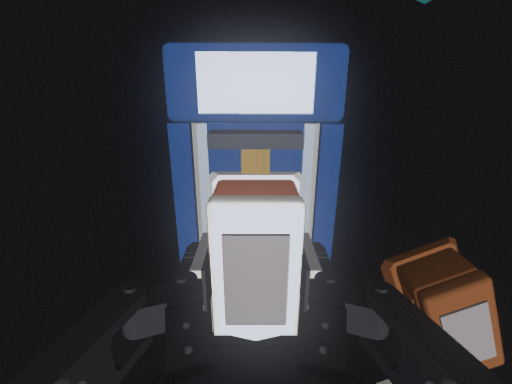

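>>> step_arm([
  [0,0,0,0,0,-0.7,1],
  [0,0,0,0,0,0,1],
])

```text
time: 10.5
eef_pos: [0.5898, -0.2115, 0.049]
tcp_rot: [[0.986, -0.169, 0.002], [-0.169, -0.986, -0.001], [0.002, 0.0, -1.0]]
force: [-1.0, 0.4, 7.6]
grip_width: 0.506
```

>>> step_arm([
  [0,0,0,0,0,-1,1],
  [0,0,0,0,0,0,1],
])

```text
time: 10.7
eef_pos: [0.5893, -0.2112, 0.049]
tcp_rot: [[0.986, -0.169, 0.0], [-0.169, -0.986, -0.0], [0.0, 0.0, -1.0]]
force: [-2.1, 0.7, 3.5]
grip_width: 0.504
```

>>> step_arm([
  [0,0,0,0,0,-0.8,1],
  [0,0,0,-4,0,0,1],
  [0,0,0,-6,0,0,1],
])

```text
time: 11.0
eef_pos: [0.579, -0.2094, 0.0491]
tcp_rot: [[0.986, -0.169, -0.0], [-0.169, -0.986, 0.0], [-0.001, -0.0, -1.0]]
force: [-0.8, -0.6, -0.9]
grip_width: 0.504
```

>>> step_arm([
  [0,0,0,-8,0,0,1],
  [0,0,0,-8,0,0,1],
])

```text
time: 11.2
eef_pos: [0.5627, -0.2066, 0.0492]
tcp_rot: [[0.986, -0.169, -0.0], [-0.169, -0.986, 0.0], [-0.0, -0.0, -1.0]]
force: [-0.6, -1.0, -2.0]
grip_width: 0.503
```

>>> step_arm([
  [0,0,0,-12,0,0,1],
  [0,0,0,-14,0,0,1],
  [0,0,0,-14,0,0,1],
  [0,0,0,-14,0,0,1],
  [0,0,0,-10,0,0,1],
])

```text
time: 11.7
eef_pos: [0.4991, -0.1957, 0.0492]
tcp_rot: [[0.986, -0.169, -0.0], [-0.169, -0.986, 0.0], [-0.0, -0.0, -1.0]]
force: [-0.3, 0.4, -3.6]
grip_width: 0.501
```

Run:
```python
from meas import *
s=arm.state();print(s['eef_pos'],s['tcp_rot'][:,0],s['time'],s['force'],s['ft_torque'],s['grip_width'])
p,d,m=grab('wrist','w9')
```

```text
[ 0.4991 -0.1957  0.0492] [ 0.9855 -0.1694 -0.0004] 11.7 [-0.3012  0.3714 -3.5574] [-0.0292 -0.031  -0.0629] 0.5014330809319183
```

View pics/w9.png

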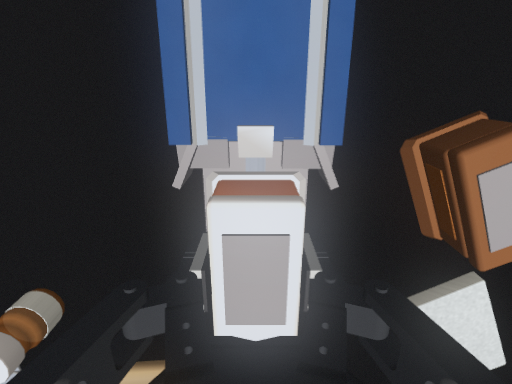

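Cassette clear of the rails, weight 3.6 N felt. I'll lift, turn to the counter's yaw and carry over.

>>> step_arm([
  [0,0,0,0,0,-20,1],
  [0,0,0,0,0,-35,1],
  [0,0,0,0,0,-40,1],
  [0,0,-1.2,0,0,-30,1],
  [0,0,-1.2,0,0,-10,1],
])

```text
time: 12.25
eef_pos: [0.5014, -0.1964, 0.1878]
tcp_rot: [[0.992, -0.127, 0.004], [-0.127, -0.992, -0.002], [0.004, 0.001, -1.0]]
force: [-0.5, -0.5, -3.9]
grip_width: 0.501
```

>>> step_arm([
  [0,0,0,-6.1,-30,0,1],
  [0,0,0,-6.1,-43,0,1],
  [0,0,0,-6.1,-43,0,1],
  [0,0,0,-6.1,-43,0,1],
  [0,0,0,-6.1,-43,0,1],
])

```text
time: 12.75
eef_pos: [0.4955, 0.0099, 0.183]
tcp_rot: [[0.992, -0.128, -0.001], [-0.128, -0.992, 0.0], [-0.001, 0.0, -1.0]]
force: [1.1, -0.2, -3.9]
grip_width: 0.501
```

>>> step_arm([
  [0,0,0,-6.1,-43,0,1],
  [0,0,0,-6.1,-43,0,1],
  [0,0,0,-6.1,-43,0,1],
  [0,0,0,-6.1,-43,0,1],
  [0,0,0,-6.1,-43,0,1],
])

```text
time: 13.25
eef_pos: [0.4927, 0.2271, 0.1829]
tcp_rot: [[0.992, -0.127, -0.001], [-0.127, -0.992, -0.0], [-0.001, 0.001, -1.0]]
force: [1.0, 0.1, -3.2]
grip_width: 0.506
```

>>> step_arm([
  [0,0,0,0,-7.6,0,1],
  [0,0,0,0,0,0,1],
  [0,0,0,0,0,0,1],
])

```text
time: 13.55
eef_pos: [0.4942, 0.2322, 0.1835]
tcp_rot: [[0.992, -0.128, -0.001], [-0.128, -0.992, -0.001], [-0.001, 0.001, -1.0]]
force: [-0.2, 0.3, -3.6]
grip_width: 0.502
```

Run:
```python
from axis import *
s=arm.state();print(s['eef_pos'],s['tcp_rot'][:,0],s['time'],s['force'],s['ft_torque'],s['grip_width'])
p,d,m=grab('wrist','w10');C=cloud(m,d)
X,Y=axis(C,p[...,::-1],(.617,.2166),np.radians(-7.4))
k=(C[...,2]>.034)&(C[...,2]<.045)&(abs(Y)<.06)&(abs(X)<.08);print('rail',np.percentile(X[k],[0.5,1,2,99]))
e=s['eef_pos'][:2]-np.array([.617,.2166]);a=np.radians(-7.4);print('tcp in counter',e[0]*np.cos(a)+e[1]*np.sin(a),-e[0]*np.sin(a)+e[1]*np.cos(a))
```

```text
[0.4942 0.2322 0.1835] [ 0.9918 -0.1278 -0.0009] 13.55 [-0.1847  0.2737 -3.635 ] [ 0.0104 -0.0426 -0.0181] 0.5022253698780115
w [93.9 93.7 94.3 93.9 94.1 93.7 93.3 93.4 93.3 93.5 93.9 93.6 93.6 93.8
 93.4 93.2 93.4]
mid [0.2 0.4 0.1 0.1 0.5 0.5 0.5 0.9 1.1 0.6 1.  1.  0.5 0.9 0.9 0.1 0.5]
fit yaw -7.090547633430114 lat 0.5998418224951193
red XY -0.09236790969862085 -0.06328631880075337 -0.01473399028091027 0.016111767647023913 -0.07742215153039231 0.00015801351613095788 0.02619926684393326 828
rail [-0.0627 -0.0502 -0.0492  0.0356]
tcp in counter -0.1237595648955355 -0.0003709652413222773
```

View pics/w10.png

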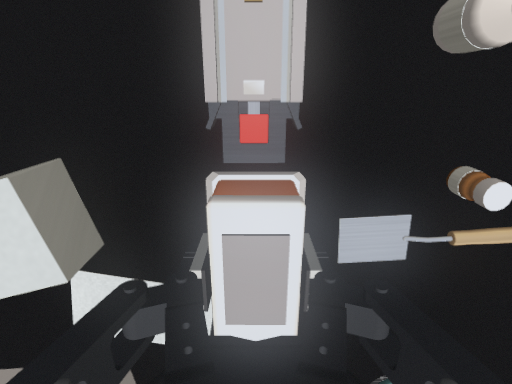

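The scene agrees: the counter is straight ahead, mouth at row ~100, and the cassette is square in the jaws. The counter's catch pad sits ~11 mm deeper than on the stand, so I expect home near +11 mm. Lowering to slide height.

>>> step_arm([
  [0,0,0,0,-1,40,1],
  [0,0,0,0,0,40,1],
  [0,0,0,0,0,35,1],
  [0,0,0,0,0,18,1],
  [0,0,0,0,0,0,1],
])

```text
time: 14.1
eef_pos: [0.4934, 0.2321, 0.0487]
tcp_rot: [[0.992, -0.129, -0.004], [-0.129, -0.992, -0.002], [-0.004, 0.002, -1.0]]
force: [-0.3, -0.4, -3.5]
grip_width: 0.499
```

Run:
```python
from axis import *
s=arm.state();print(s['eef_pos'],s['tcp_rot'][:,0],s['time'],s['force'],s['ft_torque'],s['grip_width'])
p,d,m=grab('wrist','w11');C=cloud(m,d)
X,Y=axis(C,p[...,::-1],(.617,.2166),np.radians(-7.4))
e=s['eef_pos'][:2]-np.array([.617,.2166]);a=np.radians(-7.4);print('tcp in counter',e[0]*np.cos(a)+e[1]*np.sin(a),-e[0]*np.sin(a)+e[1]*np.cos(a))
```

```text
[0.4934 0.2321 0.0487] [ 0.9916 -0.1295 -0.0036] 14.1 [-0.26   -0.4245 -3.5144] [-0.0405 -0.0348 -0.0192] 0.4993595672510286
w [94.4 94.4 94.7 94.  94.1 94.3 94.5 94.4 94.2 94.1 53.5]
mid [1.6 1.3 1.3 1.3 1.3 1.4 1.5 1.3 1.6 1.4 1.3]
fit yaw -7.373334956966902 lat 1.4069983206078678
red XY -0.08850386557851406 -0.062400970778596083 -0.013776179600586358 0.017908982953993468 -0.07379588863238142 0.001198658602116999 0.02825249679336478 2009
tcp in counter -0.12460642881766111 -0.0005891764534959078
```

View pics/w11.png

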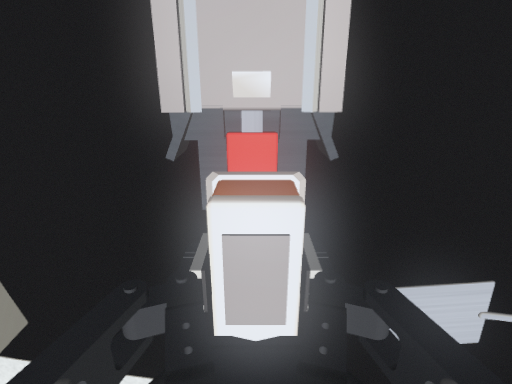

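Run:
```python
from axis import *
for f,o,a,t in [('w9',(.603,-.2145),-9.9,(.4991,-.1957)),('w11',(.617,.2166),-7.4,(.4934,.2321))]:
    p=cv2.imread(f'pics/{f}.png');m=np.load(f'pics/{f}_m.npy',allow_pickle=True).item();C=cloud(m,np.load(f'pics/{f}.npy'))
    axis(C,p,o,np.radians(a))
    e=np.array(t)-np.array(o);a=np.radians(a);print('tcp lat',-e[0]*np.sin(a)+e[1]*np.cos(a))
    # straight pixel measure: rails symmetric about cassette?
s=arm.state();print(s['eef_pos'])
```

```text
w [94.  94.1 94.4 94.4 94.1 94.2 94.1 94.3 94.4 94.3 94.5 94.4 94.6 94.3]
mid [ 0.3  0.1  0.2  0.3  0.2  0.2  0.1 -0.  -0.  -0.1  0.2  0.2  0.5 -0. ]
fit yaw -9.992833341475908 lat 0.1306500068991714
tcp lat 0.0006566218126790833
w [94.4 94.4 94.7 94.  94.1 94.3 94.5 94.4 94.2 94.1 53.5]
mid [1.6 1.3 1.3 1.3 1.3 1.4 1.5 1.3 1.6 1.4 1.3]
fit yaw -7.373334956966902 lat 1.4069983206078678
red XY -0.08850386557851406 -0.062400970778596083 -0.013776179600586358 0.017908982953993468 -0.07379588863238142 0.001198658602116999 0.02825249679336478 2009
tcp lat -0.0005482327200488427
[0.4943 0.2327 0.0509]
```

>>> step_arm([
  [0,0,0,0,-0.9,0.7,1],
  [0,0,0,0,0,0,1],
  [0,0,0,0,0,0,1],
])

```text
time: 14.45
eef_pos: [0.4951, 0.2349, 0.0519]
tcp_rot: [[0.992, -0.128, 0.002], [-0.128, -0.992, 0.001], [0.002, -0.001, -1.0]]
force: [0.1, -0.2, -3.9]
grip_width: 0.502
```

Run:
```python
from axis import *
s=arm.state();m=arm.camera_model('wrist');print(s['eef_pos'],s['tcp_rot'][:,0],s['time'],s['force'])
p,d,m2=grab('wrist','w12');C=cloud(m,d); print(arm.state()['eef_pos'])
X,Y=axis(C,p[...,::-1],(.617,.2166),np.radians(-7.4))
e=s['eef_pos'][:2]-np.array([.617,.2166]);a=np.radians(-7.4);print('tcp in counter',e[0]*np.cos(a)+e[1]*np.sin(a),-e[0]*np.sin(a)+e[1]*np.cos(a))
```

```text
[0.4951 0.2349 0.0519] [ 0.9918 -0.128   0.0015] 14.45 [ 0.1019 -0.1684 -3.9377]
[0.495  0.2349 0.0517]
w [94.  94.4 94.4 94.4 94.2 94.3 94.5 94.5 94.2 94.2 94.4]
mid [0.6 0.8 0.8 0.8 0.6 0.5 0.4 0.5 0.9 0.8 0.9]
fit yaw -7.303201024204249 lat 0.7293362394745828
red XY -0.08564119126853048 -0.06337981574850049 -0.014463341809051188 0.016872015544862812 -0.07434567390112276 0.0004814758508889868 0.026048584061549397 1883
tcp in counter -0.12320515385025432 0.0024469908183754746
```

>>> step_arm([
  [0,0,0,0,1.0,1.0,1],
  [0,0,0,0,0,0,1],
  [0,0,0,0,0,0,1],
])

```text
time: 14.8
eef_pos: [0.4944, 0.2338, 0.0497]
tcp_rot: [[0.992, -0.128, -0.0], [-0.128, -0.992, 0.0], [-0.0, -0.0, -1.0]]
force: [-0.3, -0.7, -3.8]
grip_width: 0.504
```

>>> step_arm([
  [0,0,0,0,0,0,1],
  [0,0,0,0,0,0,1],
])

```text
time: 15.0
eef_pos: [0.4945, 0.2338, 0.0497]
tcp_rot: [[0.992, -0.128, -0.0], [-0.128, -0.992, 0.0], [-0.0, -0.0, -1.0]]
force: [-0.3, -0.0, -4.0]
grip_width: 0.502
```

```bash
cat > tc.py <<'E'
from g import *
s=arm.state();e=s['eef_pos'][:2]-np.array([.617,.2166]);a=np.radians(-7.35);print(s['time'],'X %.1f Y %.2f'%((e[0]*np.cos(a)+e[1]*np.sin(a))*1e3,(-e[0]*np.sin(a)+e[1]*np.cos(a))*1e3),'z %.2f'%(s['eef_pos'][2]*1e3), 'yaw %.2f'%np.degrees(np.arctan2(s['tcp_rot'][1,0],s['tcp_rot'][0,0])))
f=s['force'];print('F along %.1f lat %.1f z %.1f'%(f[0]*np.cos(a)+f[1]*np.sin(a),-f[0]*np.sin(a)+f[1]*np.cos(a),f[2]))
E
python3 tc.py
```

```text
15.0 X -123.7 Y 1.42 z 49.73 yaw -7.34
F along -0.3 lat -0.1 z -4.0
```

>>> step_arm([
  [0,0,0,8,0.1,0,1],
  [0,0,0,8,0,0,1],
  [0,0,0,6,0,0,1],
  [0,0,0,5,0,0,1],
])

```text
time: 15.4
eef_pos: [0.522, 0.2301, 0.0496]
tcp_rot: [[0.992, -0.128, -0.0], [-0.128, -0.992, -0.0], [-0.0, 0.0, -1.0]]
force: [0.1, -0.3, -2.8]
grip_width: 0.506
```

>>> step_arm([
  [0,0,0,4,0,0,1],
  [0,0,0,4,0,0,1],
])

```text
time: 15.6
eef_pos: [0.5295, 0.2291, 0.0497]
tcp_rot: [[0.992, -0.128, -0.0], [-0.128, -0.992, -0.0], [-0.0, 0.0, -1.0]]
force: [0.7, -0.4, -4.3]
grip_width: 0.504
```

>>> step_arm([
  [0,0,0,4,0,0,1],
  [0,0,0,4,0,0,1],
])

```text
time: 15.8
eef_pos: [0.5374, 0.2282, 0.0498]
tcp_rot: [[0.992, -0.128, -0.0], [-0.128, -0.992, 0.0], [-0.0, -0.0, -1.0]]
force: [-0.0, 0.1, -3.7]
grip_width: 0.503
```

```bash
python3 tc.py
python3 - <<'E'
from g import *
grab('wrist','w13')
E
```

```text
15.8 X -80.4 Y 1.33 z 49.77 yaw -7.34
F along -0.0 lat 0.1 z -3.7
```

View pics/w13.png

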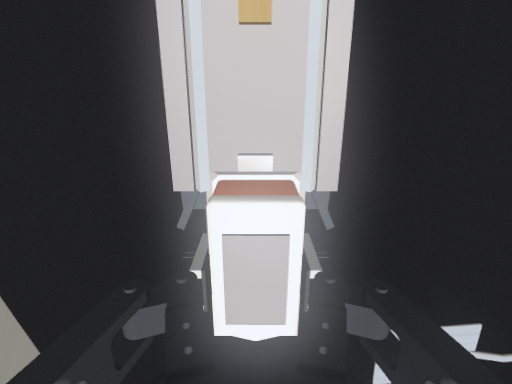

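The nose is about 10 mm inside the rails, centred and with no contact force. Continuing in small steps.

>>> step_arm([
  [0,0,0,4,0,0,1],
  [0,0,0,4,0,0,1],
  [0,0,0,4,0,0,1],
])

```text
time: 16.15
eef_pos: [0.5494, 0.2267, 0.0499]
tcp_rot: [[0.992, -0.128, 0.0], [-0.128, -0.992, 0.0], [0.0, -0.0, -1.0]]
force: [-0.5, -0.2, -2.8]
grip_width: 0.506
```

>>> step_arm([
  [0,0,0,4,0,0,1],
  [0,0,0,4,0,0,1],
  [0,0,0,4,0,0,1],
])

```text
time: 16.45
eef_pos: [0.5613, 0.2251, 0.0498]
tcp_rot: [[0.992, -0.128, 0.0], [-0.128, -0.992, 0.0], [0.0, -0.0, -1.0]]
force: [-0.2, -0.1, -1.2]
grip_width: 0.505
```

>>> step_arm([
  [0,0,0,4,0,0,1],
  [0,0,0,4,0,0,1],
  [0,0,0,4,0,0,1],
])

```text
time: 16.75
eef_pos: [0.5731, 0.2236, 0.0497]
tcp_rot: [[0.992, -0.128, -0.0], [-0.128, -0.992, 0.0], [-0.0, -0.0, -1.0]]
force: [-1.2, -0.1, -2.7]
grip_width: 0.501
```

```bash
python3 tc.py
```

```text
16.75 X -44.4 Y 1.31 z 49.72 yaw -7.35
F along -1.2 lat -0.3 z -2.7
```

>>> step_arm([
  [0,0,0,4,0,0,1],
  [0,0,0,4,0,0,1],
  [0,0,0,4,0,0,1],
])

```text
time: 17.05
eef_pos: [0.5851, 0.222, 0.0497]
tcp_rot: [[0.992, -0.128, -0.0], [-0.128, -0.992, 0.0], [-0.0, -0.0, -1.0]]
force: [-1.0, 0.1, -1.9]
grip_width: 0.506
```

>>> step_arm([
  [0,0,0,4,0,0,1],
  [0,0,0,4,0,0,1],
  [0,0,0,4,0,0,1],
])

```text
time: 17.35
eef_pos: [0.5969, 0.2205, 0.0497]
tcp_rot: [[0.992, -0.128, -0.0], [-0.128, -0.992, 0.0], [-0.0, 0.0, -1.0]]
force: [-0.7, 0.1, -1.7]
grip_width: 0.506
```

>>> step_arm([
  [0,0,0,3,0,0,1],
  [0,0,0,3,0,0,1],
])

```text
time: 17.55
eef_pos: [0.6028, 0.2197, 0.0497]
tcp_rot: [[0.992, -0.128, -0.0], [-0.128, -0.992, -0.0], [-0.0, 0.0, -1.0]]
force: [-0.0, -0.5, -2.6]
grip_width: 0.503
```

```bash
python3 tc.py
```

```text
17.55 X -14.5 Y 1.28 z 49.67 yaw -7.35
F along 0.0 lat -0.5 z -2.6
```

>>> step_arm([
  [0,0,0,3,0,0,1],
  [0,0,0,3,0,0,1],
])

```text
time: 17.75
eef_pos: [0.6088, 0.219, 0.0498]
tcp_rot: [[0.992, -0.128, 0.0], [-0.128, -0.992, 0.0], [0.0, -0.0, -1.0]]
force: [-0.7, 0.3, -2.6]
grip_width: 0.509
```

>>> step_arm([
  [0,0,0,2,0,0,1],
  [0,0,0,2,0,0,1],
])

```text
time: 17.95
eef_pos: [0.6126, 0.2185, 0.0497]
tcp_rot: [[0.992, -0.128, -0.0], [-0.128, -0.992, 0.0], [-0.0, -0.0, -1.0]]
force: [-0.8, 0.9, -2.4]
grip_width: 0.501
```

>>> step_arm([
  [0,0,0,2,0,0,1],
  [0,0,0,2,0,0,1],
])

```text
time: 18.15
eef_pos: [0.616, 0.2181, 0.0496]
tcp_rot: [[0.992, -0.128, -0.001], [-0.128, -0.992, 0.0], [-0.001, 0.0, -1.0]]
force: [-7.3, 0.7, -0.1]
grip_width: 0.507
```

Plunger felt (7 N) at X≈−1…−2, so home should be around +11 mm, as predicted.

>>> step_arm([
  [0,0,0,2,0,0,1],
  [0,0,0,2,0,0,1],
])

```text
time: 18.35
eef_pos: [0.6198, 0.2176, 0.0495]
tcp_rot: [[0.992, -0.128, -0.002], [-0.128, -0.992, 0.0], [-0.002, 0.0, -1.0]]
force: [-8.0, 0.4, -0.7]
grip_width: 0.503
```

>>> step_arm([
  [0,0,0,2,0,0,1],
  [0,0,0,2,0,0,1],
])

```text
time: 18.55
eef_pos: [0.6237, 0.2171, 0.0495]
tcp_rot: [[0.992, -0.128, -0.002], [-0.128, -0.992, -0.0], [-0.002, 0.0, -1.0]]
force: [-6.9, 0.2, -1.0]
grip_width: 0.502
```

>>> step_arm([
  [0,0,0,1,0,0,1],
  [0,0,0,1,0,0,1],
])

```text
time: 18.75
eef_pos: [0.6257, 0.2168, 0.0495]
tcp_rot: [[0.992, -0.128, -0.002], [-0.128, -0.992, -0.0], [-0.002, 0.0, -1.0]]
force: [-8.0, 0.6, -0.1]
grip_width: 0.505
```

```bash
python3 tc.py
python3 - <<'E'
from g import *
grab('wrist','w14')
E
```

```text
18.75 X 8.6 Y 1.33 z 49.50 yaw -7.34
F along -8.0 lat -0.4 z -0.1
```

View pics/w14.png

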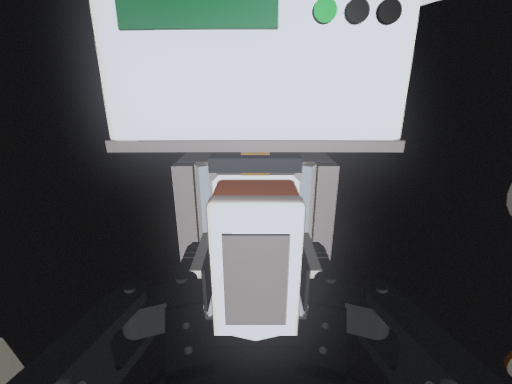

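>>> step_arm([
  [0,0,0,1,0,0,1],
])

```text
time: 18.9
eef_pos: [0.6266, 0.2167, 0.0495]
tcp_rot: [[0.992, -0.128, -0.002], [-0.128, -0.992, -0.0], [-0.002, 0.0, -1.0]]
force: [-7.1, 0.6, 0.3]
grip_width: 0.505
```

>>> step_arm([
  [0,0,0,1,0,0,1],
])

```text
time: 19.0
eef_pos: [0.6276, 0.2166, 0.0494]
tcp_rot: [[0.992, -0.128, -0.002], [-0.128, -0.992, -0.0], [-0.002, 0.0, -1.0]]
force: [-7.5, 1.0, -2.7]
grip_width: 0.505
```

>>> step_arm([
  [0,0,0,1,0,0,1],
])

```text
time: 19.1
eef_pos: [0.6285, 0.2165, 0.0493]
tcp_rot: [[0.992, -0.128, -0.002], [-0.128, -0.992, -0.0], [-0.002, 0.0, -1.0]]
force: [-7.5, 1.3, -2.3]
grip_width: 0.504
```

The z force dropped from about 0 to −2.5 N, which is likely the catch clicking up. Feeling on for the stop.

>>> step_arm([
  [0,0,0,0.7,0,0,1],
])

```text
time: 19.2
eef_pos: [0.6292, 0.2164, 0.0493]
tcp_rot: [[0.992, -0.128, -0.002], [-0.128, -0.992, -0.0], [-0.002, 0.0, -1.0]]
force: [-8.9, 0.2, -0.3]
grip_width: 0.501
```

>>> step_arm([
  [0,0,0,0.5,0,0,1],
])

```text
time: 19.3
eef_pos: [0.6293, 0.2164, 0.0493]
tcp_rot: [[0.992, -0.128, -0.003], [-0.128, -0.992, -0.0], [-0.003, 0.001, -1.0]]
force: [-14.7, 0.9, 3.1]
grip_width: 0.504
```

```bash
python3 tc.py
```

```text
19.3 X 12.2 Y 1.33 z 49.28 yaw -7.33
F along -14.7 lat -1.0 z 3.1
```

Hard stop at X≈12.2 (14.7 N). I'll ease back about 1.5 mm onto the catch and check it holds.

>>> step_arm([
  [0,0,0,-1,0,0,1],
  [0,0,0,-0.7,0,0,1],
  [0,0,0,0,0,0,1],
])

```text
time: 19.6
eef_pos: [0.6279, 0.2165, 0.0492]
tcp_rot: [[0.992, -0.128, -0.002], [-0.128, -0.992, -0.0], [-0.002, 0.0, -1.0]]
force: [-6.9, 1.1, -1.6]
grip_width: 0.505
```

>>> step_arm([
  [0,0,0,-0.8,0,0,1],
  [0,0,0,0,0,0,1],
])

```text
time: 19.8
eef_pos: [0.6272, 0.2166, 0.0493]
tcp_rot: [[0.992, -0.128, -0.002], [-0.128, -0.992, -0.0], [-0.002, 0.0, -1.0]]
force: [-6.6, 1.3, -2.1]
grip_width: 0.503
```

```bash
python3 tc.py
```

```text
19.8 X 10.1 Y 1.32 z 49.28 yaw -7.34
F along -6.7 lat 0.4 z -2.1
```

>>> step_arm([
  [0,0,0,-0.6,0,0,1],
  [0,0,0,0,0,0,1],
])

```text
time: 20.0
eef_pos: [0.6271, 0.2166, 0.0493]
tcp_rot: [[0.992, -0.128, -0.001], [-0.128, -0.992, -0.0], [-0.001, 0.0, -1.0]]
force: [-3.0, 1.1, -5.2]
grip_width: 0.503
```

>>> step_arm([
  [0,0,0,-0.6,0,0,1],
  [0,0,0,0,0,0,1],
])

```text
time: 20.2
eef_pos: [0.6269, 0.2166, 0.0496]
tcp_rot: [[0.992, -0.128, 0.0], [-0.128, -0.992, -0.0], [0.0, 0.0, -1.0]]
force: [-0.2, 0.9, -6.2]
grip_width: 0.503
```

The force fell to zero while the position held at +10 mm: the catch is carrying the cassette. Releasing.

>>> step_arm([
  [0,0,0,0,0,0,0.3],
  [0,0,0,0,0,0,0],
  [0,0,0,0,0,0,0],
  [0,0,0,0,0,0,0],
  [0,0,0,0,0,0,0],
])

```text
time: 20.7
eef_pos: [0.627, 0.2166, 0.0499]
tcp_rot: [[0.992, -0.128, 0.0], [-0.128, -0.992, 0.0], [0.0, -0.0, -1.0]]
force: [0.0, -0.1, -0.3]
grip_width: 0.997
```

>>> step_arm([
  [0,0,0,0,0,-15,0],
  [0,0,0,0,0,-35,0],
  [0,0,0,0,0,-45,0],
  [0,0,0,-20,0,-45,0],
  [0,0,0,-20,0,-30,0],
])

```text
time: 21.2
eef_pos: [0.5872, 0.2218, 0.2245]
tcp_rot: [[0.992, -0.128, 0.003], [-0.128, -0.992, 0.001], [0.003, -0.002, -1.0]]
force: [0.5, 0.3, -0.2]
grip_width: 1.0
```

>>> step_arm([
  [0,0,0,0,0,-30,0],
  [0,0,0,0,0,0,0],
  [0,0,0,0,0,0,0],
])

```text
time: 21.5
eef_pos: [0.5873, 0.2218, 0.2512]
tcp_rot: [[0.992, -0.128, 0.002], [-0.128, -0.992, 0.001], [0.002, -0.001, -1.0]]
force: [0.0, -0.1, 0.2]
grip_width: 1.002
```

Run:
```python
from axis import *
s=arm.state();print(s['eef_pos'],s['time'],s['force'],s['grip_width'])
p,d,m=grab('wrist','w15');C=cloud(m,d)
R=lid(C,(.625,.216),.068,.09);print(R)
c=np.array(R[0][0])/1e3
e=c-np.array([.617,.2166]);a=np.radians(-7.35);print('lid in counter',e[0]*np.cos(a)+e[1]*np.sin(a),-e[0]*np.sin(a)+e[1]*np.cos(a))
axis(C,p[...,::-1],(.617,.2166),np.radians(-7.4))
grab('scene','sc15')
for n in ['vial_a','vial_b','stock_bottle','pill_spatula','card_pack','glove_box']:
    print(n,[(r['uv'],r['p']) for r in arm.mark_of('scene',n)][:2])
```

```text
[0.5873 0.2218 0.2512] 21.5 [ 0.0325 -0.0837  0.2011] 1.001953018430638
(((625.602783203125, 215.37640380859375), (44.009803771972656, 78.95407104492188), 82.67945861816406), np.float64(0.0773104936768649), array([0.6275, 0.2151]), 2900)
lid in counter 0.008688630529059363 -0.00011298676511629782
w [94.2 93.7 93.3 92.9 92.4 92.2 94.1 93.8 93.3 92.9 92.5 93.1 94.2 93.8
 93.4 93.  92.7 93.5 94.3]
mid [0.1 0.  0.  0.1 0.2 0.1 0.1 0.1 0.2 0.1 0.2 0.6 0.2 0.  0.1 0.2 0.2 0.8
 0.2]
fit yaw -7.185832741218448 lat 0.18317500625406116
red XY -0.092675438080521 -0.06392961193483512 -0.014526782162862788 0.014442757464397483 -0.07826179003328619 0.00010119269181175224 0.0245812027478001 440
vial_a [([193.7, 236.3], 0.81), ([239.9, 184.4], 0.68)]
vial_b [([193.7, 236.3], 0.81), ([239.9, 184.4], 0.68)]
stock_bottle [([213.1, 219.6], 0.89)]
pill_spatula [([251.1, 169.5], 0.85)]
card_pack [([178.3, 134.3], 0.6)]
glove_box [([388.4, 258.9], 0.8), ([192.7, 236.2], 0.67)]
```

View pics/w15.png

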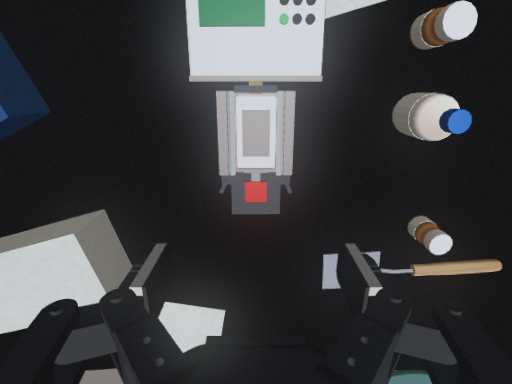

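View pics/sc15.png

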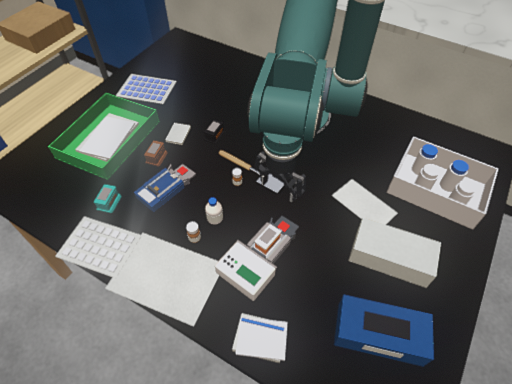

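Run:
```python
from bench import arm
print(arm.finish_job(), arm.state()['time'])
```

```text
the job is handed in; nothing more can be done
the job is handed in; nothing more can be done
```

The cassette is in the counter, fully home and let go, with the catch holding it, and the job was handed in at about 22 s of the 59 s.

**What I did:**
1. I pressed the stand's pad about 7 mm. The cassette sprang out about 15 mm.
2. I gripped it and drew it about 90 mm along the slide, until it was clear of the rails.
3. I carried it over and slid it into the counter. The plunger resisted with 7–9 N.
4. I felt the hard stop at about +12 mm, with a peak push of about 15 N. I then eased back until the push fell to zero while the cassette stayed at about +10 mm, so the catch was holding it.

**Last checks:**
- **Cassette position:** after release, the picture puts the cassette centre at about x = +9 mm, y = 0 and lined up within 0.5°. Its lid top is 77 mm above the table, as it should be when seated.
- **Counter catch:** the counter's pad is at its raised height, 25–26 mm.
- **Other things:** I moved nothing near them, and in the last scene picture they look to be where they started.

**What disagreed or was not measured:**
- **Position readings:** camera readings of along-slide and sideways positions scattered by 1–3 mm between views. The fingers read about 1 mm to one side of the axis the camera gave.
- **Catch:** I judged the click from the forces and the pad height, not from a reading of the catch joint.
- **Bystanders:** I checked these by eye only. The network mixed up the two vials' labels.

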